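# Press the pliers into their cutout and close up the tool rest

## Task

Put the combination pliers back into their cutout in the sloping tool rest, head up the slope, and press the handles down until both have snapped under the two ball catches and the pliers lie fully home. The section with that cutout has slid away from its neighbour: push it along the rest until the two sections butt with no gap. Leave the mug, the thread spool and the tape measure where they are.

Things in the scene. Friction and masses are not known exactly. Their poses are not given: they have to be found in the camera images.
- pliers_joint (a point): Bare steel combination pliers lying flat on the bench, rigid, 177 long, 60 wide over the handles, 13 thick, 0.24 kg. Point in their middle plane at the joint, 6 above the underside: a good place to grip, 28 to 31 wide across x for 22 along the tool. Axes: y towards the handle ends (118 away), -y towards the jaw tips (58 away), x across the tool, z up off the bench.
- pliers_handles (a point): Same pliers and axes: point midway between the two handles, 65 from pliers_joint towards their ends. Handles are round bars 12 thick, centred 23 to either side (x) of this point; 34 clear between them, 58 over the outsides. Pressing here means on the top of the handles, 6 above this point, not between them.
- cutout_joint (a point): Where pliers_joint lies when the pliers are home. Frame of the sliding section (114 wide, 196 long, 22 thick, black plastic): x up the 30 degree slope, y to the left along the rest, z square out of its face. Home: pliers' -y (head) along this x. Point is 6 above the felt floor, 5 below the face. A slot 45 long (x), 96 wide (y), 5 deeper than the floor, crosses the cutout here for the fingers; edges bevelled, 2 play all round.
- cutout_handles (a point): Same axes: home of pliers_handles, 65 downslope from cutout_joint. A plastic island 29 wide fills the space between the handles. 25 farther down, a brass housing each side, 12 above the face, bears a sprung 10 ball reaching 2.5 over the handle. At the lower end a stop, 16 above the face. Laid in, handles rest on the balls 10 to 14 high; pressed here with about 10 N (both at once or in turn; 20 does no harm) they snap below.
- pliers_section (a joint): Gap between the sliding section and its fixed left neighbour (the one holding a knife and a blue cutter), in m: 0 butted, up to 0.065 apart. It slides level along the rest, friction about 3 N, and stays where it is left.
- section_end (a point): Middle of the free right end face of the sliding section, 11 above the rest's deck and 11 below the section's face; same axes, so pushing it home is along +y. The end face is 196 long (x) and 22 high, free above the deck, nothing beside it. Deck reaches 145 either side of the rest's middle and a lip 16 high runs along its lower edge.
- mug_center (a point): Bystander: green and white mug, 88 high, 86 across, 117 with handle; its centre.
- thread_spool_center (a point): Bystander: wooden spool with brown thread, 46 across, 52 high; its centre.
- tape_center (a point): Bystander: yellow tape measure, 56 x 74 x 17; its centre.

How it is judged:
By the outcome, as a careful person would: the job done as asked, in the order asked, and still so for the second after the job is handed in, with the robot touching nothing.
It also fails if it takes over 56 s, if anything falls off the work surface, if the arm or the gripper's body presses on something with over 40 N, if the wrist force passes 120 N, or if a joint passes its speed limit or range.

## Robot

A 6-joint arm with a two-finger parallel gripper is mounted at the origin on a cart in front of the work surface, level with it; the furniture and walls round the work are solid. World frame = base frame: x ahead of the robot, y to its left, z up, the work surface at z = 0. Lengths are in m, angles in rad, forces in N, time in s.
With the tool pointing down it reaches from about 0.325 to 0.775 m from the base axis. Payload 5.5 kg.
Tool frame: the origin (TCP) lies at the centre of the arm's flange, where the gripper is bolted on; the fingertips stand 182 mm ahead of it and the grasp point (between the pads) lies 163 mm ahead of it; z points along the fingers, y is the line along which they close (so a half turn about z gives the same grasp; the last joint's range is limited). The gripper opens to 88 mm and grips with 3 to 60 N. Pads are 20 mm wide; open, the fingers measure 115 mm over their backs; the gripper's body (75 mm by 178 mm) begins 61 mm behind the grasp point.
Start: joints at [-1.363, 0.091, 1.231, -0, 1.82, -0.057], TCP at [0.157, -0.579, 0.405] pointing down, gripper open.
Joint ranges: [-2.87, 2.87], [-0.86, 2.18], [0.17, 2.46], [-1.51, 4.65], [0.06, 2.69], [-2.65, 2.65]. Speed limits (rad/s): [2.57, 2.57, 3.01, 3.14, 3.14, 3.14].

## Interface

Orientations are given as a unit quaternion [w, x, y, z].
In Python, from cell import readout, eyes, job gives the robot as it stands.
- The arm moves only by the tool servo_tool, never from a script. Its argument "rows" is a list of rows, each a list of 2 entries, a list of its own where there are three numbers: the shift along the world's x, y, z in mm, then the turn, a rotation vector about the world's x, y, z in degrees. A call has 1 to 8 rows; each row shifts and turns the commanded pose from where the row before left it; what a row does not reach is not made up. A row lasts 1/12 s, in which the tool goes at most 41.7 mm and 7.16 degrees, less where a joint would pass 70% of its speed; a pose out of reach is approached as far as the arm can. A call is refused whole if a number of a shift passes 41.7 or a number of a turn 7.16, either way. A call with a gripper value outside its range is refused whole. "hand" is the opening, from 0 (shut) to 1 (fully open), set as the call begins (left out, the last holds). The fingers move at their own pace and stop on an object; "squeeze" is the grip in N (left out, the last holds). Time passes only in rows, so rows that do not move let the fingers close. It gives the time, the measured TCP pose, the force, the opening and the grip force at its end, in the units of the state.
- readout.read_state(): the state, without advancing time (a new reading comes with each control period).
- eyes.grab_frame(name): name is "side" or "top"; returns a dict with "pixels" (480x640x3 uint8, blue, green, red), "K" (3x3 intrinsics, pixels), "cam_to_world" (4x4, takes a point from camera to world coordinates). Camera axes: x right, y up, looking along -z (the intrinsics and any distortion apply to the point x, -y, -z); pixel columns grow to the right and rows downward; lengths in m; the calibration is good to about 2 mm. A picture is of the moment at which its call begins. There is no depth.
- job.hand_in(): hands the job in; it is judged then, once.
The state is a dict: "time": time; "q": joint angles; "qvel": joint speeds; "joint_efforts": joint torques, N m; "ee_pos": TCP position; "orientation": TCP orientation; "ft_force": force on the tool from outside, world axes, zero at the start; "wrist_torque": the same for the moment, N m; "grip_width": finger opening in m; "grasp_force": force on a finger pad.
Only numpy, scipy, OpenCV 4.12 (cv2) and the standard library are available. Lean on these libraries where they do the work, as an engineer would, in place of code of your own. Each camera call takes 0.05 s, during which the arm holds its last target. There are 200 camera calls.

## Working session

There is one attempt and no reset: what is moved stays moved. The work goes in short steps, Python scripts to look and compute and a tool call to move; the robot and the scene stay as the last step left them, time stands still between calls to the robot, and variables do not carry over. Pictures are saved under pics/ and viewed, at most 10 in all, crops included, and the job is handed in when it is done.

Besides the shell and the picture viewer there is one more tool, called after "Emit:" as name([rows], argument=value, ...), one row to a line, values as JSON. servo_tool: Moves the arm, as the interface text tells. Its arguments: {"type":"object","properties":{"rows":{"type":"array"},"hand":{"type":"number"},"squeeze":{"type":"number"}},"required":["rows"]}

```bash
ls; mkdir -p pics; python3 - <<'E'
from cell import readout, eyes
import cv2, numpy as np
for n in("top","side"):
    f=eyes.grab_frame(n); cv2.imwrite(f"pics/{n}0.png",f["pixels"]); np.savez(f"{n}.npz",**f); print(n,f["K"],f["cam_to_world"].round(3),[k for k in f])
print(readout.read_state())
E
```

```text
pics
top [[473.19225619   0.         316.60645666]
 [  0.         473.19225619 246.02940419]
 [  0.           0.           1.        ]] [[-0.002  0.983 -0.185  0.364]
 [-1.    -0.005 -0.012 -0.066]
 [-0.013  0.185  0.983  1.242]
 [ 0.     0.     0.     1.   ]] ['pixels', 'K', 'cam_to_world']
side [[561.67045172   0.         309.42780187]
 [  0.         561.67045172 240.42645107]
 [  0.           0.           1.        ]] [[ 0.997 -0.049  0.065  0.676]
 [ 0.078  0.375 -0.924 -1.17 ]
 [ 0.021  0.926  0.377  0.54 ]
 [ 0.     0.     0.     1.   ]] ['pixels', 'K', 'cam_to_world']
{'time': 0.1, 'q': array([-1.36266520e+00,  9.17924788e-02,  1.23177012e+00, -4.07516602e-05,
        1.81978646e+00, -5.66931850e-02]), 'qvel': array([-0.00152473, -0.00087353, -0.00064396,  0.00072286, -0.00233759,
       -0.00010363]), 'joint_efforts': array([ 2.46807169e-03, -4.47857237e+01, -4.07570601e+01,  7.00362632e-02,
        2.84060289e-02, -1.18491707e-04]), 'ee_pos': array([ 0.15705104, -0.5791381 ,  0.4036117 ]), 'orientation': array([-8.74187873e-04,  9.91246590e-01,  1.32020552e-01, -8.61280323e-05]), 'ft_force': array([0.43120791, 1.01278509, 1.09218027]), 'wrist_torque': array([ 0.03137706, -0.02938015,  0.02507901]), 'grasp_force': 0.0, 'grip_width': 0.08807982671347288}
```

View pics/top0.png

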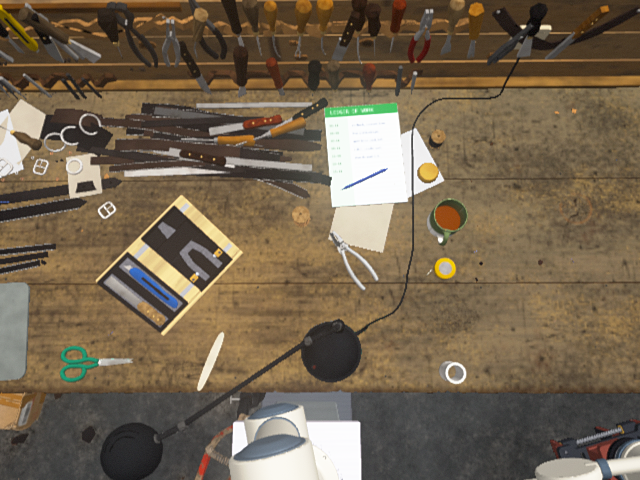

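View pics/side0.png

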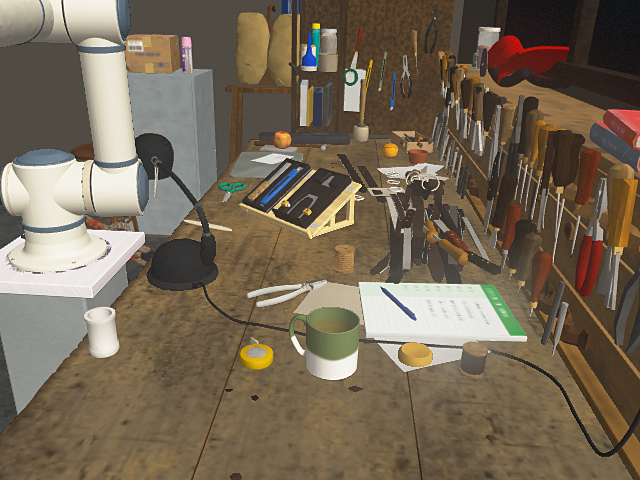

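```bash
python3 - <<'E'
import cv2,numpy as np
t=cv2.imread("pics/top0.png"); s=cv2.imread("pics/side0.png")
a=cv2.resize(t[185:340,90:250],None,fx=3.75,fy=3.75,interpolation=cv2.INTER_CUBIC)
a=a[:580]
b=cv2.resize(t[225:295,320:390],(200,200),interpolation=cv2.INTER_CUBIC)
c=np.zeros((600,800,3),np.uint8);c[:a.shape[0],:600]=a;c[:200,600:]=b
cv2.imwrite("pics/c1.png",c)
a=cv2.resize(s[140:250,230:370],None,fx=5,fy=5,interpolation=cv2.INTER_CUBIC)
cv2.imwrite("pics/c2.png",a)
E
```

```text
(no output)
```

View pics/c1.png

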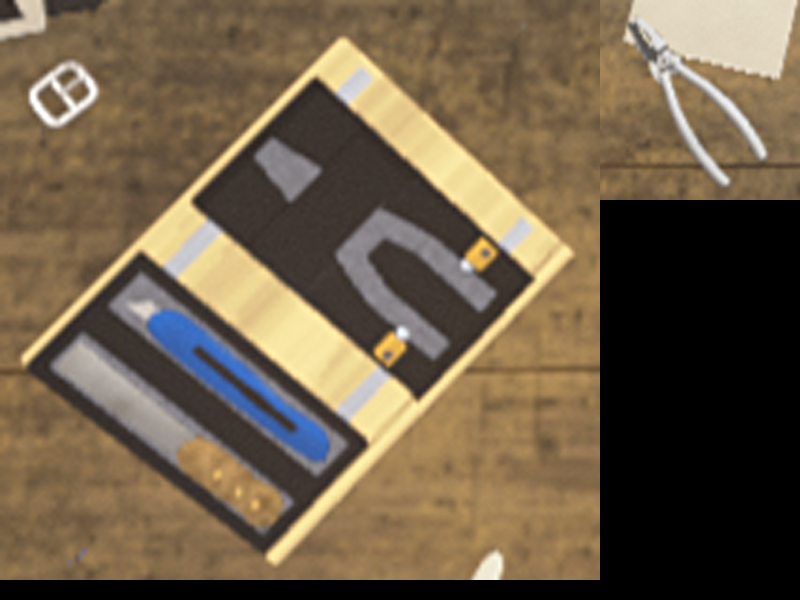

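View pics/c2.png

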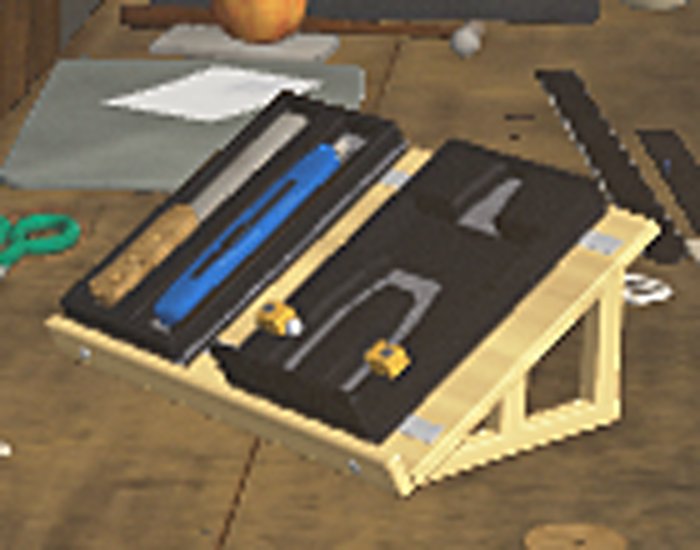

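Top: rest at about (97..242, 195..335), with the pliers cutout in the upper-right section, joint slot near (172,243). The pliers lie at (332..378, 232..288), head up-left. Side: rest at (240..362, 158..238). I'll boost the dark section for accurate corners.

```bash
python3 - <<'E'
import cv2,numpy as np
t=cv2.imread("pics/top0.png"); s=cv2.imread("pics/side0.png")
def en(im,x0,y0,w,h,f):
    c=im[y0:y0+h,x0:x0+w].astype(float); c=255*np.clip(c/130,0,1)**.6
    c=cv2.resize(c.astype(np.uint8),None,fx=f,fy=f,interpolation=cv2.INTER_CUBIC)
    for k in range(0,w,10): cv2.line(c,(int((k+.5)*f),0),(int((k+.5)*f),6 if k%50 else 14),(0,255,0),1)
    for k in range(0,h,10): cv2.line(c,(0,int((k+.5)*f)),(6 if k%50 else 14,int((k+.5)*f)),(0,255,0),1)
    return c
a=en(t,140,200,96,96,4.1); b=en(s,270,160,95,80,4.2); d=en(t,325,228,60,64,3.2); 
c=np.zeros((600,800,3),np.uint8)
for im,x,y in((a,0,0),(b,400,0),(d,0,395)): 
    im=im[:600-y,:800-x]; c[y:y+im.shape[0],x:x+im.shape[1]]=im
# lamp in side
d=cv2.resize(s[125:295,120:235],None,fx=1.2,fy=1.2);c[395:395+d.shape[0],250:250+d.shape[1]]=d
cv2.imwrite("pics/c3.png",c)
E
```

```text
(no output)
```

View pics/c3.png

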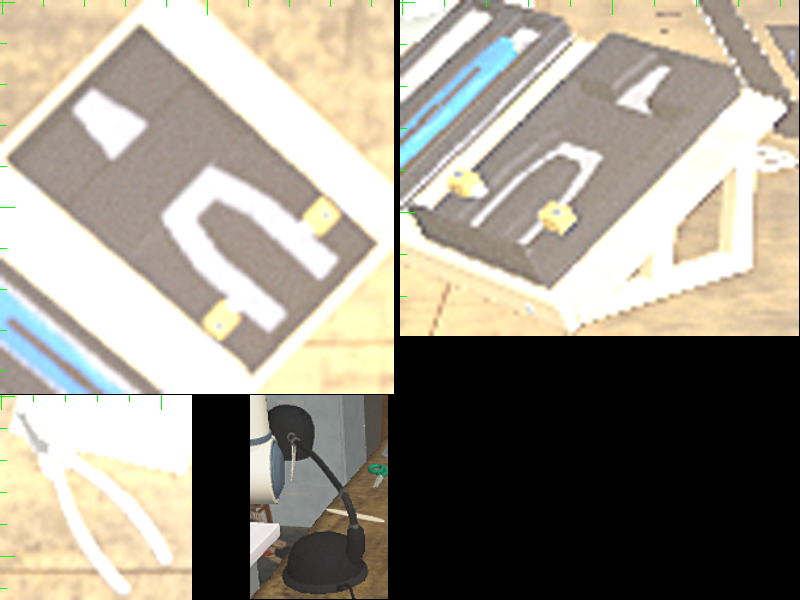

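Enhanced crops: the section's silhouette corners in top are at about (174,206), (142,238), (232,258) and (201,291), with brass catches at (218,252) and (194,278). In side, the brass is at (307,211) and (285,203).

```bash
cat > h.py <<'E'
import numpy as np, cv2
from scipy.optimize import least_squares
from scipy.spatial.transform import Rotation as R
C={n:dict(np.load(n+".npz")) for n in("top","side")}
def proj(n,P):
    T=np.linalg.inv(C[n]["cam_to_world"]); p=np.atleast_2d(P)@T[:3,:3].T+T[:3,3]; p=p*[1,-1,-1]
    q=p@C[n]["K"].T; return q[:,:2]/q[:,2:]
def ray(n,uv):
    uv=np.atleast_2d(uv).astype(float); K=C[n]["K"]; T=C[n]["cam_to_world"]
    d=np.c_[(uv-K[:2,2])/K[0,0],np.ones(len(uv))]*[1,-1,-1]
    return T[:3,3],d@T[:3,:3].T
def onplane(n,uv,p0,nrm):
    o,d=ray(n,uv); t=((np.asarray(p0)-o)@nrm)/(d@nrm); return o+d*t[:,None]
def tri(a,b):
    A=[];y=[]
    for n,uv in(("top",a),("side",b)):
        o,d=ray(n,uv); d=d[0]/np.linalg.norm(d[0]); M=np.eye(3)-np.outer(d,d); A.append(M); y.append(M@o)
    return np.linalg.lstsq(np.vstack(A),np.hstack(y),rcond=None)[0]
E
python3 - <<'E'
from h import *
T=lambda x,y:((x+.5)/4.1-.5+140,(y+.5)/4.1-.5+200)
S=lambda x,y:((x-400+.5)/4.2-.5+270,(y+.5)/4.2-.5+160)
obs=[("top",(-98,57,0),T(253,375)),("top",(98,-57,-22),T(141,26)),("side",(98,-57,0),S(742,70)),("side",(98,-57,-22),S(742,95)),("side",(98,57,0),S(608,35)),("side",(-98,57,0),S(410,207))]
def fr(p): return R.from_euler("ZY",[p[0],-p[4]])
def f(p): return np.hstack([(proj(n,fr(p).apply(np.array(P)/1e3)+p[1:4])-uv)[0] for n,P,uv in obs]+[20*(p[4]-np.pi/6)])
r=least_squares(f,[.8,.35,.3,.08,np.pi/6]); p=r.x
print("yaw",np.degrees(p[0]),p[1:4],np.degrees(p[4]));print(r.fun.round(2))
F=fr(p);np.savez("sec.npz",p=p)
loc=lambda P:(F.inv().apply(P-p[1:4])*1e3).round(1)
for a,b,nm in((T(321,216),S(557,216),"brassR"),(T(222,320),S(466,183),"brassL")): print(nm,loc(tri(a,b)))
n=F.apply([0,0,1])
pts=[(73,103),(93,87),(147,124),(112,160),(210,163),(162,215),(338,262),(318,280),(287,313),(268,332)]
print("felt",loc(onplane("top",[T(*q) for q in pts],p[1:4]-n*.011,n)))
print("boxcheck", [loc(onplane("top",T(*q),p[1:4],n)) for q in((8,158),(378,240),(253,375))])
# pliers
im=C["top"]["pixels"]; x0,y0=322,226; c=im[y0:y0+68,x0:x0+62]
h=cv2.cvtColor(c,cv2.COLOR_BGR2HSV); m=((h[...,1]<45)&(h[...,2]>95)).astype(np.uint8)
k,l,st,_=cv2.connectedComponentsWithStats(m); i=1+np.argmax(st[1:,4]); m=l==i
print(st[i]); 
for row in m[::2]: print("".join(".#"[int(v)] for v in row))
E
```

```text
yaw 47.871058836108624 [0.57540731 0.26736426 0.09057136] 25.86376580014716
[ 0.11  0.01 -0.37 -1.7  -1.83 -0.1   0.23  0.42  0.38 -0.33 -0.55  0.56
 -1.44]
brassR [-60.3 -43.2  -2.4]
brassL [-60.   43.7  -3.8]
felt [[ 91.9   6.  -11. ]
 [ 90.1  -8.8 -11. ]
 [ 52.6 -13.7 -11. ]
 [ 52.5  16.1 -11. ]
 [  9.4 -21.3 -11. ]
 [  8.5  21.1 -11. ]
 [-90.2 -28.4 -11. ]
 [-88.8 -11.8 -11. ]
 [-88.8  16.  -11. ]
 [-88.3  32.4 -11. ]]
boxcheck [array([[96.9, 54. , -0. ]]), array([[-96.8, -55.3,  -0. ]]), array([[-97.8,  57.2,  -0. ]])]
[   6    0   56   65 1538]
.........#####################################################
.........#####################################################
........######################################################
........######################################################
........#..###################################################
........##.#.#################################################
......#####..#################################################
..........##..################################################
...........##....######################
[... 898 characters left out ...]
.......
..........................######................#####.........
............................#####................######.......
.............................#####.................#####......
..............................#####.................#####.....
...............................######................###......
.................................######.......................
...................................#####......................
....................................######....................
......................................######..................
.........................................#....................
..............................................................
```

```bash
python3 - <<'E'
from h import *
T=lambda x,y:((x+.5)/4.1-.5+140,(y+.5)/4.1-.5+200)
S=lambda x,y:((x-400+.5)/4.2-.5+270,(y+.5)/4.2-.5+160)
obs=[("top",(-98,57,0),T(253,375)),("top",(98,-57,-22),T(141,26)),("side",(98,-57,0),S(742,70)),("side",(98,-57,-22),S(742,95)),("side",(98,57,0),S(608,35)),("side",(-98,57,0),S(410,207)),
("top",(98,57,0),T(8,158)),("top",(-98,-57,0),T(378,240))]
br=[(T(321,216),S(557,216),-43),(T(222,320),S(466,183),43)]
def fr(p): return R.from_euler("ZY",[p[0],-np.pi/6])
def go(use,brz,wb):
    def f(p):
        e=[(proj(n,fr(p).apply(np.array(P)/1e3)+p[1:4])-uv)[0] for n,P,uv in (obs[i] for i in use)]
        for a,b,y in br:
            w=fr(p).apply([-.0595,y/1e3,brz])+p[1:4]; e+=[wb*(proj("top",w)-a)[0],wb*(proj("side",w)-b)[0]]
        return np.hstack(e)
    r=least_squares(f,[.8,.57,.27,.09],loss="soft_l1",f_scale=.7); p=r.x
    F=fr(p);J=F.apply([.0305,0,-.005])+p[1:4]
    print(use,brz,"yaw",np.degrees(p[0]).round(2),p[1:].round(4),"J",J.round(4));print(f(p).reshape(-1,2).round(1).tolist())
    return p
go([0,1,3,4,5,6,7],.008,0); go(range(8),.008,0);p=go(range(8),.010,1);go([0,1,3,4,5],.010,1)
np.savez("sec.npz",p=p)
print("ground",onplane("side",[(311,238),(354,223)],[0,0,0],[0,0,1]))
print("deck bottom height check: LL deck z", (fr(p).apply([-.098,-.057,-.022])+p[1:4]))
# pliers handle centres at rows
ys=np.arange(262,284,4)
im=C["top"]["pixels"];h=cv2.cvtColor(im,cv2.COLOR_BGR2HSV);m=(h[...,1]<45)&(h[...,2]>95)
m[:,:322]=0;m[:,384:]=0;m[:252]=0;m[292:]=0
k,l,st,ce=cv2.connectedComponentsWithStats(m.astype(np.uint8)); print(st[st[:,4]>40],ce[st[:,4]>40])
v,u=np.nonzero(m); P=onplane("top",np.c_[u,v],[0,0,.006],[0,0,1])[:,:2]
np.save("pl.npy",P)
tip=onplane("top",[(331,233.5)],[0,0,.006],[0,0,1])[0,:2]
# axis search-free: initial axis tip->mid, then symmetric lateral mid by stations
e=P[np.argsort(P[:,0])]; print("tip",tip)
a=onplane("top",[(363.2,288.7),(376.7,280)],[0,0,.006],[0,0,1])[:,:2]; mid=a.mean(0)
d=(mid-tip)/np.linalg.norm(mid-tip)
for it in range(3):
    nrm=np.array([-d[1],d[0]]); s=(P-tip)@d; t=(P-tip)@nrm; out=[]
    for s0 in np.arange(.09,.17,.01):
        q=t[abs(s-s0)<.005]; q=q[abs(q)<.04]
        out.append((s0,(q.min()+q.max())/2,q.max()-q.min()))
    out=np.array(out); c=np.polyfit(out[:,0],out[:,1],1)
    tip=tip+nrm*c[1]; d=d+nrm*c[0]; d/=np.linalg.norm(d)
print((out*1e3).round(1)); sm=s[abs(t)<.04].max(); print("end s",sm)
J=tip+d*(sm-.118); print("pl J",J,"dir to handles deg",np.degrees(np.arctan2(d[1],d[0])),"tip-end",sm)
E
```

```text
[0, 1, 3, 4, 5, 6, 7] 0.008 yaw 47.06 [0.5751 0.2676 0.0858] J [0.5948 0.2888 0.0967]
[[-0.4, -0.2], [0.4, -1.5], [-0.2, -0.1], [-0.0, -0.6], [0.3, 4.0], [-0.5, 0.9], [0.5, 0.3], [0.0, 0.0], [-0.0, -0.0], [0.0, 0.0], [-0.0, -0.0]]
range(0, 8) 0.008 yaw 47.03 [0.5755 0.2677 0.0854] J [0.5952 0.2889 0.0964]
[[-0.4, -0.4], [0.4, -1.6], [-2.5, -0.2], [-0.0, 0.0], [0.1, -0.5], [0.4, 4.1], [-0.5, 0.8], [0.4, 0.2], [0.0, 0.0], [-0.0, -0.0], [0.0, 0.0], [-0.0, -0.0]]
range(0, 8) 0.01 yaw 47.34 [0.5765 0.2686 0.0843] J [0.5961 0.2899 0.0952]
[[-0.4, -0.8], [0.0, -1.8], [-2.2, 0.1], [0.3, 0.3], [0.3, -0.2], [0.9, 4.5], [-0.7, 0.7], [0.2, -0.3], [0.2, 0.4], [-1.0, -0.2], [0.3, -0.1], [-1.0, -0.5]]
[0, 1, 3, 4, 5] 0.01 yaw 47.79 [0.5761 0.269  0.084 ] J [0.5955 0.2904 0.0949]
[[-0.2, -0.6], [-0.5, -1.5], [0.0, 0.2], [-0.1, -0.2], [0.7, 4.6], [0.1, 0.3], [-1.0, -0.2], [0.4, 0.1], [-1.2, -0.4]]
ground [[0.58654081 0.16887974 0.        ]
 [0.69644799 0.29551145 0.        ]]
deck bottom height check: LL deck z [0.56839131 0.1756802  0.01623193]
[[     0      0    640    480 306848]
 [   339    252     27     39    186]
 [   350    252     29     29    166]] [[319.45536226 239.46651111]
 [351.53763441 271.91397849]
 [366.11445783 265.08433735]]
tip [ 0.63040447 -0.08955727]
[[ 9.00e+01  4.00e-01  4.80e+01]
 [ 1.00e+02 -5.00e-01  5.32e+01]
 [ 1.10e+02 -2.00e-01  5.59e+01]
 [ 1.20e+02  1.00e-01  5.74e+01]
 [ 1.30e+02 -0.00e+00  5.99e+01]
 [ 1.40e+02  3.00e-01  5.94e+01]
 [ 1.50e+02  1.00e-01  5.76e+01]
 [ 1.60e+02  2.00e-01  5.66e+01]
 [ 1.70e+02 -3.00e-01  5.33e+01]]
end s 0.17122762997674487
pl J [ 0.58928369 -0.12346923] dir to handles deg -144.6115346103845 tip-end 0.17122762997674487
```

```bash
python3 - <<'E'
from h import *
print("lamp head",tri((131,451),(155,155)),"tip end near pole top",tri((158,437),(168,158)))
print("pole base",tri((338,328),(207,250)))
print("lamp base", onplane("top",(330,351),[0,0,.03],[0,0,1]))
print("mug",onplane("top",(450,218),[0,0,.088],[0,0,1]),"tape",onplane("top",(445,268),[0,0,.017],[0,0,1]))
# dark mask inside section right edge to edges: gap between sections along y using face plane
p=np.load("sec.npz")["p"];F=R.from_euler("ZY",[p[0],-np.pi/6]);n=F.apply([0,0,1])
c1=lambda x,y:((x+.5)/3.75-.5+90,(y+.5)/3.75-.5+185)
q=onplane("top",[c1(142,254),c1(368,440),c1(193,200),c1(418,398),c1(345,40),c1(573,255)],p[1:]-0*n,n)
print((F.inv().apply(q-p[1:])*1e3).round(1))
print(F.as_matrix().round(3))
E
```

```text
lamp head [0.12195175 0.35245204 0.15533247] tip end near pole top [0.16456107 0.29608651 0.16291482]
pole base [ 0.38334015 -0.10285873  0.07049694]
lamp base [[ 0.32470684 -0.08424479  0.03      ]]
mug [[ 0.65086494 -0.3857889   0.088     ]] tape [[ 0.53472637 -0.38521539  0.017     ]]
[[  97.8  101.5   -0. ]
 [ -94.2  100.4   -0. ]
 [  99.1   55.1   -0. ]
 [ -99.2   57.5   -0. ]
 [ 102.6  -85.4   -0. ]
 [-108.5  -85.    -0. ]]
[[ 0.587 -0.735 -0.339]
 [ 0.637  0.678 -0.368]
 [ 0.5    0.     0.866]]
```

Emit:
servo_tool([
  [[38, 40, -5], [0, 0, 2.5]],
  [[38, 40, -5], [0, 0, 2.5]],
  [[38, 40, -5], [0, 0, 2.5]],
  [[38, 40, -5], [0, 0, 2.5]],
  [[38, 40, -5], [0, 0, 2.5]],
  [[38, 40, -5], [0, 0, 2.5]],
  [[38, 40, -5], [0, 0, 2.5]],
  [[38, 40, -5], [0, 0, 2.7]],
], hand=0.8, squeeze=25)

```text
time: 0.77
ee_pos: [0.3866, -0.3367, 0.374]
orientation: [-0.0, 0.952, 0.305, -0.0]
ft_force: [0.5, -0.2, 0.2]
grip_width: 0.0706
grasp_force: 0.0
```

Emit:
servo_tool([
  [[27, 28, -14], [0, 0, 0]],
  [[27, 28, -14], [0, 0, 0]],
  [[27, 28, -14], [0, 0, 0]],
  [[27, 28, -14], [0, 0, 0]],
  [[27, 28, -14], [0, 0, 0]],
  [[27, 28, -14], [0, 0, 0]],
  [[27, 28, -14], [0, 0, 0]],
  [[10, 14, -14], [0, 0, 0]],
])

```text
time: 1.43
ee_pos: [0.5867, -0.125, 0.261]
orientation: [-0.001, 0.952, 0.305, 0.0]
ft_force: [-0.1, -0.1, -0.1]
grip_width: 0.0703
grasp_force: 0.0
```

```bash
python3 - <<'E'
from cell import readout, eyes
import cv2, numpy as np
print(readout.read_state()["ee_pos"])
t=eyes.grab_frame("top")["pixels"];s=eyes.grab_frame("side")["pixels"]
c=np.zeros((400,800,3),np.uint8)
c[:,:400]=cv2.resize(t[220:300,310:390],(400,400),interpolation=cv2.INTER_CUBIC)
c[:,400:]=cv2.resize(s[220:320,240:340],(400,400),interpolation=cv2.INTER_CUBIC)
cv2.imwrite("pics/g1.png",c)
E
```

```text
[ 0.5867386  -0.12498863  0.26100669]
```

View pics/g1.png

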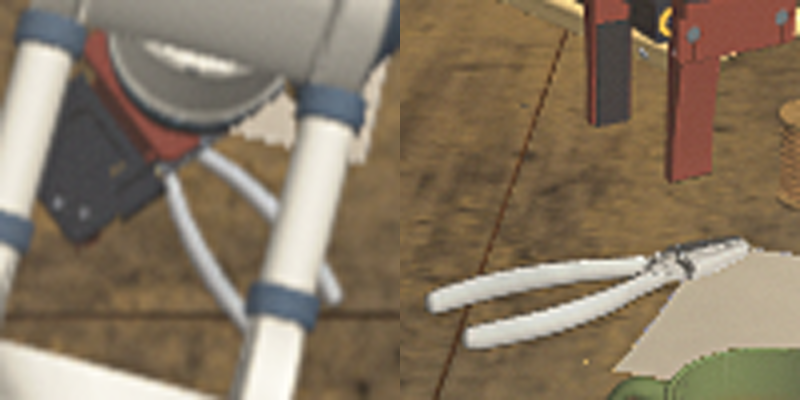

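The gripper is above the pliers. In side, the fingertip midpoint is around (402,257) and the pliers joint around (410,286), so I'll check the offset along the tool.

```bash
python3 - <<'E'
from h import *
S=lambda x,y:((x-400)/4+240,y/4+220)
print("side J", onplane("side",[S(684,262),S(660,268),S(745,243),S(432,300),S(470,338)],[0,0,.006],[0,0,1]))
for P in([.5867,-.125,.079],[.588,-.1243,.006]):
    for n in("side",): print(P,(proj(n,P)-[240,220])*4+[400,0])
Tq=lambda x,y:((x-600)*.35+320,y*.35+225)
print("top", onplane("top",[Tq(657,65),Tq(636,22)],[0,0,.006],[0,0,1]))
E
```

```text
side J [[ 0.60784254 -0.1130678   0.006     ]
 [ 0.59588812 -0.12151041  0.006     ]
 [ 0.63865061 -0.08663191  0.006     ]
 [ 0.48429867 -0.1708871   0.006     ]
 [ 0.50983589 -0.20793591  0.006     ]]
[0.5867, -0.125, 0.079] [[644.07642302 142.00733797]]
[0.588, -0.1243, 0.006] [[644.49702985 269.58642006]]
top [[ 0.59160181 -0.11300398  0.006     ]
 [ 0.63256816 -0.09384685  0.006     ]]
```

Emit:
servo_tool([
  [[3.3, 2.5, -20], [0, 0, 0]],
  [[0, 0, -20], [0, 0, 0]],
  [[0, 0, -20], [0, 0, 0]],
  [[0, 0, -12], [0, 0, 0]],
  [[0, 0, -4], [0, 0, 0]],
  [[0, 0, 0], [0, 0, 0]],
])

```text
time: 2.03
ee_pos: [0.5874, -0.1265, 0.1857]
orientation: [-0.0, 0.953, 0.303, -0.001]
ft_force: [-0.6, -0.2, 0.5]
grip_width: 0.0704
grasp_force: 0.0
```

Emit:
servo_tool([
  [[0, 0, 0], [0, 0, 0]],
  [[0, 0, 0], [0, 0, 0]],
  [[0, 0, 0], [0, 0, 0]],
  [[0, 0, 0], [0, 0, 0]],
  [[0, 0, 0], [0, 0, 0]],
  [[0, 0, 0], [0, 0, 0]],
], hand=0.1, squeeze=30)

```text
time: 2.53
ee_pos: [0.5881, -0.1259, 0.187]
orientation: [0.0, 0.953, 0.304, 0.0]
ft_force: [0.5, -0.1, 0.2]
grip_width: 0.0335
grasp_force: 0.0
```

Emit:
servo_tool([
  [[0, 0, -2], [0, 0, 0]],
  [[0, 0, 0], [0, 0, 0]],
  [[0, 0, 0], [0, 0, 0]],
  [[0, 0, 0], [0, 0, 0]],
])

```text
time: 2.87
ee_pos: [0.5882, -0.126, 0.186]
orientation: [0.0, 0.953, 0.304, 0.001]
ft_force: [-2.5, -0.7, 6.8]
grip_width: 0.0277
grasp_force: 28.8
```

Emit:
servo_tool([
  [[0, 0, 15], [0, 0, 0]],
  [[0, 0, 35], [0, 0, 0]],
  [[0, 0, 40], [0, 0, 0]],
  [[0, 0, 40], [0, 0, 0]],
  [[-5, 30, 10], [0, 0, 3]],
  [[-8, 36, 0], [0, 0, 3]],
  [[-8, 36, 0], [0, 0, 3]],
  [[-8, 36, 0], [0, 0, 2.8]],
])

```text
time: 3.53
ee_pos: [0.5584, 0.0132, 0.3244]
orientation: [-0.0, 0.916, 0.401, 0.0]
ft_force: [0.0, 0.5, -2.5]
grip_width: 0.0281
grasp_force: 29.1
```

```bash
python3 - <<'E'
from cell import readout, eyes
import cv2, numpy as np
s=readout.read_state();print(s["ee_pos"],s["q"].round(2),s["ft_force"],s["grip_width"],s["grasp_force"])
E
```

```text
[0.55841691 0.01321668 0.32437309] [-0.04 -0.02  1.49  0.    1.68  0.71] [ 0.01829298  0.46917527 -2.49196282] 0.028074248378884448 29.136663927711197
```

Emit:
servo_tool([
  [[-5.4, 24, -2.8], [2.76, -2.54, 0]],
  [[-5.4, 24, -2.8], [2.76, -2.54, 0]],
  [[-5.4, 24, -2.8], [2.76, -2.54, 0]],
  [[-5.4, 24, -2.8], [2.76, -2.54, 0]],
  [[-5.4, 24, -2.8], [2.76, -2.54, 0]],
  [[-5.4, 24, -2.8], [2.76, -2.54, 0]],
  [[-5.4, 24, -2.8], [2.76, -2.54, 0]],
  [[-5.4, 21, -2.8], [2.76, -2.54, 0]],
])

```text
time: 4.2
ee_pos: [0.5151, 0.2023, 0.3013]
orientation: [-0.105, 0.885, 0.386, 0.237]
ft_force: [0.5, 0.4, -2.9]
grip_width: 0.028
grasp_force: 29.1
```

Emit:
servo_tool([
  [[0, 0, 0], [0, 0, 0]],
  [[0, 0, 0], [0, 0, 0]],
])

```text
time: 4.37
ee_pos: [0.5149, 0.2016, 0.301]
orientation: [-0.104, 0.885, 0.387, 0.235]
ft_force: [0.5, -1.2, -2.5]
grip_width: 0.0277
grasp_force: 29.1
```

```bash
cat >> h.py <<'E'
def secframe():
    p=np.load("sec.npz")["p"]; F=R.from_euler("ZY",[p[0],-np.pi/6]); return F,F.apply([.0305,0,-.005])+p[1:4]
def status():
    from cell import readout
    s=readout.read_state(); F,J=secframe(); q=R.from_quat(s["orientation"],scalar_first=True)
    g=s["ee_pos"]+q.apply([0,0,.180])
    rel=F.inv()*q
    print("t",s["time"],"pt rel J (mm, sec axes)",(F.inv().apply(g-J)*1e3).round(1),"force sec",F.inv().apply(s["ft_force"]).round(1),"torque sec",F.inv().apply(s["wrist_torque"]).round(2),"w",s["grip_width"].round(4),s["grasp_force"].round(1))
    print(" tool x,z in sec",rel.apply([1,0,0]).round(3),rel.apply([0,0,1]).round(3),"q",s["q"].round(2))
E
python3 - <<'E'
from h import *; status()
from cell import eyes
t=eyes.grab_frame("top")["pixels"];s=eyes.grab_frame("side")["pixels"]
cv2.imwrite("pics/t2.png",t);cv2.imwrite("pics/s2.png",s)
c=np.zeros((400,800,3),np.uint8)
c[:,:400]=cv2.resize(t[185:305,125:245],(400,400),interpolation=cv2.INTER_CUBIC)
c[:,400:]=cv2.resize(s[130:240,260:370],(400,400),interpolation=cv2.INTER_CUBIC)
cv2.imwrite("pics/g2.png",c)
E
```

```text
Traceback (most recent call last):
  File "h.py", line 26, in status
    print("t",s["time"],"pt rel J (mm, sec axes)",(F.inv().apply(g-J)*1e3).round(1),"force sec",F.inv().apply(s["ft_force"]).round(1),"torque sec",F.inv().apply(s["wrist_torque"]).round(2),"w",s["grip_width"].round(4),s["grasp_force"].round(1))
                                                                                                                                                                                                 ^^^^^^^^^^^^^^^^^^^^^
AttributeError: 'float' object has no attribute 'round'
```

```bash
sed -i 's/s\["grip_width"\].round(4),s\["grasp_force"\].round(1)/round(s["grip_width"],4),round(s["grasp_force"],1)/' h.py
python3 - <<'E'
from h import *; status()
from cell import eyes
t=eyes.grab_frame("top")["pixels"];s=eyes.grab_frame("side")["pixels"]
cv2.imwrite("pics/t2.png",t);cv2.imwrite("pics/s2.png",s)
c=np.zeros((400,800,3),np.uint8)
c[:,:400]=cv2.resize(t[185:305,125:245],(400,400),interpolation=cv2.INTER_CUBIC)
c[:,400:]=cv2.resize(s[130:240,260:370],(400,400),interpolation=cv2.INTER_CUBIC)
cv2.imwrite("pics/g2.png",c)
E
```

```text
t 4.3667 pt rel J (mm, sec axes) [-1.4  0.2 58.1] force sec [-1.7 -1.2 -1.9] torque sec [-0.05  0.42  0.06] w 0.0277 29.1
 tool x,z in sec [ 1.    -0.002 -0.003] [-0.003  0.002 -1.   ] q [ 0.23 -0.23  1.76  0.31  1.19  0.92]
```

View pics/g2.png

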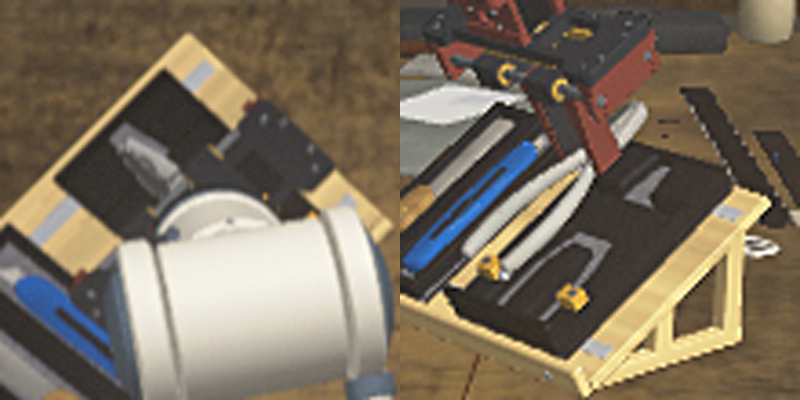

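The pliers are held level with the section's face, handle ends in side at about (280,199) and (288,206), jaw tip at (327,158).

```bash
python3 - <<'E'
from h import *
F,J=secframe(); n=F.apply([0,0,1])
S=lambda x,y:((x-400)*110/400+260,y*110/400+130)
T=lambda x,y:(x*.3+125,y*.3+185)
def loc(nm,pts,z): return (F.inv().apply(onplane(nm,pts,J+n*z,n)-J)*1e3).round(1)
print("pliers side ends,tip", loc("side",[S(472,250),S(503,275),S(643,103)],.0581))
print("pliers top tip", loc("top",[T(122,143),T(115,150)],.0581))
# same-camera reference: felt ends in side on floor z=-6, brass
print("felt side: handle ends, jaw tip", loc("side",[S(505,298),S(550,317),S(665,165),S(585,240),S(608,243)],-.006))
E
```

```text
pliers side ends,tip [[-111.6   14.1   58.1]
 [-122.   -30.2   58.1]
 [  62.3   -2.3   58.1]]
pliers top tip [[58.2  1.7 58.1]
 [58.2  8.5 58.1]]
felt side: handle ends, jaw tip [[ -99.    27.2   -6. ]
 [-100.1  -23.5   -6. ]
 [  64.     5.5   -6. ]
 [ -26.     9.5   -6. ]
 [ -21.8  -11.4   -6. ]]
```

```bash
python3 - <<'E'
from h import *
F,J=secframe(); n=F.apply([0,0,1])
im=cv2.imread("pics/s2.png"); h=cv2.cvtColor(im,cv2.COLOR_BGR2HSV); m=((h[...,1]<60)&(h[...,2]>110))
x0,y0=274,155
for v in range(y0,212): print(v,"".join(".#"[int(q)] for q in m[v,x0:334]))
E
```

```text
155 ####################........................................
156 #####################....................#..................
157 #####################...................##..................
158 ############...##.####...................#........###.......
159 ###########.......####...........................####.......
160 ##########...........##.........................######......
161 #########......................................#######......
162 ########......................................########......
163 ###.###.....#####............................########.......
164 ..####.....######...........................########........
165 #####.....#######...........................########........
166 ####.....#######.............................######.........
167 ###.....######..........##...................#####..........
168 ##.....######..........####...................###...........
169 #.....######...........####...................##............
170 .....######............##.....................#.............
171 ....######..............#..........##...................
[... 1904 characters left out ...]
....#######....#.............##...................
202 ..#...........######....#.............##....................
203 .#.............####....#.............###....................
204 #.............###.....#..............##.....................
205 .............####....#..............##......................
206 .............###....#...............#.......................
207 ...................#...............#........................
208 ##................#...............#.........................
209 ...#.............#..........................................
210 ................#...........................................
211 ...............#............................................
```

```bash
python3 - <<'E'
from h import *
F,J=secframe(); n=F.apply([0,0,1])
def loc(nm,pts,z): return (F.inv().apply(onplane(nm,pts,J+n*z,n)-J)*1e3).round(1)
print(loc("side",[(278.5,200),(290.5,203.2),(325.5,158),(282.5,193.5-.5),(300.5,193)],.0581))
# handle outer edges: left handle left edge, right handle right edge
L=loc("side",[(274+a-.5,v) for v,a in((197,3),(193,7),(190,9),(185,15),(182,19))],.0581)
Rr=loc("side",[(274+a+.5,v) for v,a in((200,21),(197,25),(193,28),(190,31),(185,35),(182,37))],.0581)
print(L,Rr)
print("tip edges",loc("side",[(321.5,161),(328,162),(318.5,165),(325.5,165)],.0581))
E
```

```text
[[-116.6   14.1   58.1]
 [-112.9  -29.4   58.1]
 [  62.2    2.7   58.1]
 [ -91.8   23.5   58.1]
 [ -72.9  -28.4   58.1]]
[[-110.    29.    58.1]
 [ -93.9   29.4   58.1]
 [ -82.9   32.6   58.1]
 [ -61.4   30.2   58.1]
 [ -48.    27.5   58.1]] [[-98.5 -34.3  58.1]
 [-85.7 -37.   58.1]
 [-70.9 -34.1  58.1]
 [-59.  -34.   58.1]
 [-39.9 -31.   58.1]
 [-28.7 -28.   58.1]]
tip edges [[ 48.3   5.5  58.1]
 [ 51.1 -16.9  58.1]
 [ 32.2   2.2  58.1]
 [ 38.8 -18.5  58.1]]
```

Emit:
servo_tool([
  [[3.3, 3.5, -8.8], [0, 0, 0]],
  [[3.3, 3.5, -8.8], [0, 0, 0]],
  [[3.3, 3.5, -8.8], [0, 0, 0]],
  [[3.3, 3.5, -8.8], [0, 0, 0]],
  [[0, 0, 0], [0, 0, 0]],
])

```text
time: 4.88
ee_pos: [0.5289, 0.2153, 0.2632]
orientation: [-0.105, 0.886, 0.386, 0.234]
ft_force: [-0.9, 0.0, -1.1]
grip_width: 0.0281
grasp_force: 29.2
```

```bash
python3 - <<'E'
from h import *; status()
from cell import eyes
t=eyes.grab_frame("top")["pixels"];s=eyes.grab_frame("side")["pixels"]
cv2.imwrite("pics/t3.png",t);cv2.imwrite("pics/s3.png",s)
c=np.zeros((480,800,3),np.uint8)
c[:,:320]=cv2.resize(t[200:260,145:185],(320,480),interpolation=cv2.INTER_CUBIC)
c[:,320:]=cv2.resize(s[160:240,275:355],(480,480),interpolation=cv2.INTER_CUBIC)
cv2.imwrite("pics/g3.png",c)
E
```

```text
t 4.8833 pt rel J (mm, sec axes) [-3.7 -0.6 15.7] force sec [-1.   0.7 -0.6] torque sec [0.01 0.41 0.03] w 0.0281 29.2
 tool x,z in sec [ 1.    -0.004 -0.004] [-0.004  0.003 -1.   ] q [ 0.25 -0.16  1.76  0.31  1.11  0.92]
```

View pics/g3.png

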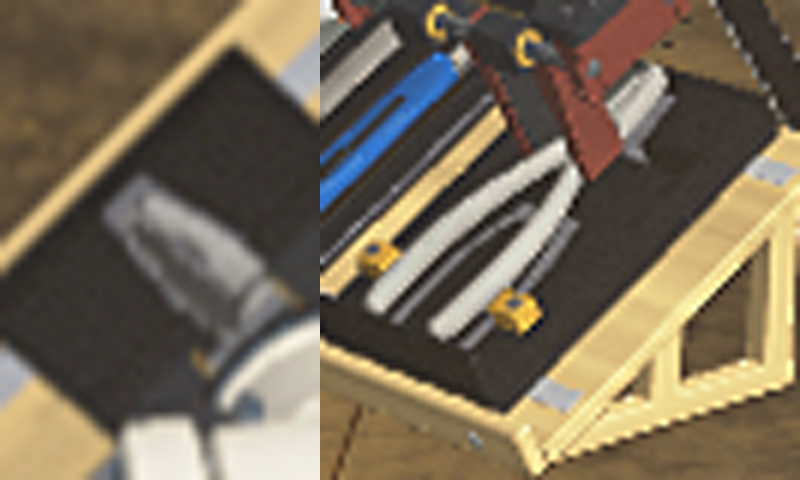

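The pliers hover about 16 mm above home, aligned with the cutout (handle ends in side at (285,211) and (294,216)). Measuring against the felt in the same view.

```bash
python3 - <<'E'
from h import *
F,J=secframe(); n=F.apply([0,0,1])
def loc(nm,pts,z): return (F.inv().apply(onplane(nm,pts,J+n*z,n)-J)*1e3).round(1)
S=lambda x,y:((x-320+.5)/6-.5+275,(y+.5)/6-.5+160)
T=lambda x,y:((x+.5)/8-.5+145,(y+.5)/8-.5+200)
print("pl side: ends,tip",loc("side",[S(374,308),S(436,333),S(660,68),S(667,80)],.0157))
print("pl side outer edges L,R",loc("side",[S(392,262),S(425,220),S(520,285),S(560,215)],.0157))
print("felt side jaw, brassL,R(z16)",loc("side",[S(675,95)],-.006),loc("side",[S(380,255),S(516,310)],.015))
print("brass in top z=15",loc("top",[((321.5)/4.1-.5+140,(216.5)/4.1-.5+200),((222.5)/4.1-.5+140,(320.5)/4.1-.5+200)],.015))
print("pl top tip corners",loc("top",[T(158,195),T(128,228)],.0157))
print("pl top jaw edges",loc("top",[T(195,205),T(270,275),T(150,255),T(215,340)],.0157))
print("felt top tip corners",loc("top",[T(140,176),T(104,213)],-.006))
E
```

```text
pl side: ends,tip [[-115.5   19.6   15.7]
 [-115.8  -22.    15.7]
 [  59.8   -1.9   15.7]
 [  54.2  -11.3   15.7]]
pl side outer edges L,R [[-89.6  33.7  15.7]
 [-62.4  38.5  15.7]
 [-77.5 -38.9  15.7]
 [-35.6 -24.9  15.7]]
felt side jaw, brassL,R(z16) [[64.7  2.7 -6. ]] [[-88.   44.   15. ]
 [-89.8 -47.8  15. ]]
brass in top z=15 [[-88.9 -43.2  15. ]
 [-89.6  43.7  15. ]]
pl top tip corners [[54.6 -6.9 15.7]
 [54.   6.3 15.7]]
pl top jaw edges [[ 44.8 -12.   15.7]
 [ 14.1 -11.4  15.7]
 [ 43.8   8.   15.7]
 [ 12.2  14.2  15.7]]
felt top tip corners [[59.6 -6.4 -6. ]
 [59.4  9.1 -6. ]]
```

Emit:
servo_tool([
  [[3, 3.2, 2.2], [-1.1, 1.02, 0]],
  [[3, 3.2, 2.2], [-1.1, 1.02, 0]],
  [[3, 3.2, 2.2], [-1.1, 1.02, 0]],
  [[3, 3.2, 2.3], [-1.1, 1.02, 0]],
  [[0.7, 0.7, -1.7], [0, 0, 0]],
  [[0.7, 0.7, -1.7], [0, 0, 0]],
  [[0, 0, 0], [0, 0, 0]],
])

```text
time: 5.57
ee_pos: [0.5425, 0.2295, 0.2722]
orientation: [-0.084, 0.896, 0.391, 0.19]
ft_force: [0.3, 0.6, -1.6]
grip_width: 0.028
grasp_force: 29.3
```

```bash
python3 -c "
from h import *; status()"
```

```text
t 5.5667 pt rel J (mm, sec axes) [-0.3 -1.3 14.6] force sec [-0.3  0.2 -1.7] torque sec [-0.02  0.28  0.06] w 0.028 29.3
 tool x,z in sec [ 0.995 -0.003 -0.105] [-0.105  0.001 -0.995] q [ 0.28 -0.08  1.66  0.23  1.2   0.99]
```

Emit:
servo_tool([
  [[0, 0, 0], [0, 0, 0]],
  [[0, 0, 0], [0, 0, 0]],
])

```text
time: 5.73
ee_pos: [0.5422, 0.2291, 0.2722]
orientation: [-0.084, 0.897, 0.391, 0.19]
ft_force: [0.1, 0.1, -2.1]
grip_width: 0.028
grasp_force: 29.3
```

```bash
python3 -c "
from h import *; status()"
```

```text
t 5.7333 pt rel J (mm, sec axes) [-0.7 -1.4 14.9] force sec [-0.9 -0.  -1.9] torque sec [-0.03  0.29  0.03] w 0.028 29.3
 tool x,z in sec [ 0.995 -0.003 -0.105] [-0.105  0.001 -0.995] q [ 0.28 -0.08  1.67  0.23  1.2   0.99]
```

Emit:
servo_tool([
  [[-2, -1.1, -1.2], [0, 0, 0]],
  [[0.7, 0.75, -1.75], [0, 0, 0]],
  [[0.7, 0.75, -1.75], [0, 0, 0]],
  [[0.7, 0.75, -1.75], [0, 0, 0]],
  [[0.7, 0.75, -1.75], [0, 0, 0]],
  [[0, 0, 0], [0, 0, 0]],
  [[0, 0, 0], [0, 0, 0]],
])

```text
time: 6.32
ee_pos: [0.5431, 0.2313, 0.2647]
orientation: [-0.084, 0.896, 0.391, 0.19]
ft_force: [-4.3, -0.5, 2.7]
grip_width: 0.028
grasp_force: 29.3
```

```bash
python3 -c "
from h import *; status()"
```

```text
t 6.3167 pt rel J (mm, sec axes) [-2.3 -0.5  7.3] force sec [-1.5  2.8  4. ] torque sec [ 0.33  0.47 -0.09] w 0.028 29.3
 tool x,z in sec [ 0.995 -0.003 -0.104] [-0.104  0.001 -0.995] q [ 0.29 -0.07  1.67  0.23  1.19  0.99]
```

Emit:
servo_tool([
  [[-0.7, 0.7, 0], [0, 0, 0]],
  [[0.4, 0.4, -0.9], [0, 0, 0]],
  [[0.4, 0.4, -0.9], [0, 0, 0]],
  [[0, 0, 0], [0, 0, 0]],
])

```text
time: 6.65
ee_pos: [0.5434, 0.2323, 0.2644]
orientation: [-0.084, 0.896, 0.391, 0.191]
ft_force: [-8.1, -7.0, 7.5]
grip_width: 0.028
grasp_force: 29.0
```

```bash
python3 -c "
from h import *; status()"
```

```text
t 6.65 pt rel J (mm, sec axes) [-1.7 -0.4  6.5] force sec [-5.4  1.2 11.8] torque sec [ 0.09  1.01 -0.01] w 0.028 29.0
 tool x,z in sec [ 0.995 -0.003 -0.104] [-0.104 -0.001 -0.995] q [ 0.29 -0.07  1.67  0.23  1.19  0.99]
```

Emit:
servo_tool([
  [[-0.9, -1.0, -0.8], [0, 0, 0]],
  [[-0.4, -0.4, -0.3], [0, 0, 0]],
  [[0.2, 0.2, -0.5], [0, 0, 0]],
  [[0, 0, 0], [0, 0, 0]],
])

```text
time: 6.98
ee_pos: [0.5427, 0.2318, 0.2642]
orientation: [-0.084, 0.896, 0.391, 0.193]
ft_force: [-6.4, -2.7, 10.3]
grip_width: 0.0277
grasp_force: 29.2
```

```bash
python3 -c "
from h import *; status()"
```

```text
t 6.9833 pt rel J (mm, sec axes) [-1.7 -0.3  6.7] force sec [-0.3  2.9 12.1] torque sec [ 0.19  0.24 -0.06] w 0.0277 29.2
 tool x,z in sec [ 0.995 -0.002 -0.099] [-0.099 -0.001 -0.995] q [ 0.29 -0.08  1.68  0.23  1.18  0.98]
```

Emit:
servo_tool([
  [[0, 0, 0.5], [0, 0, 0]],
  [[0, 0, 0], [0, 0, 0]],
  [[0, 0, 0], [0, 0, 0]],
  [[0, 0, 0], [0, 0, 0]],
  [[0, 0, 0], [0, 0, 0]],
  [[0, 0, 0], [0, 0, 0]],
], hand=0.55)

```text
time: 7.48
ee_pos: [0.5421, 0.2315, 0.2609]
orientation: [-0.084, 0.897, 0.391, 0.19]
ft_force: [0.4, 0.2, 0.6]
grip_width: 0.0479
grasp_force: 0.0
```

Emit:
servo_tool([
  [[-4, -4, 8.7], [0, 0, 0]],
  [[-8, -8, 17.3], [0, 0, 0]],
  [[-10, -10, 22], [0, 0, 0]],
  [[-10, -10, 22], [0, 0, 0]],
  [[-10, -10, 22], [0, 0, 0]],
  [[0, 0, 0], [0, 0, 0]],
])

```text
time: 7.98
ee_pos: [0.4994, 0.1884, 0.3603]
orientation: [-0.083, 0.896, 0.391, 0.195]
ft_force: [0.7, -0.3, 1.4]
grip_width: 0.0485
grasp_force: 0.0
```

```bash
python3 - <<'E'
from h import *; status()
from cell import eyes
t=eyes.grab_frame("top")["pixels"];s=eyes.grab_frame("side")["pixels"]
cv2.imwrite("pics/t4.png",t);cv2.imwrite("pics/s4.png",s)
c=np.zeros((560,800,3),np.uint8)
c[:,:240]=cv2.resize(t[200:270,145:175],(240,560),interpolation=cv2.INTER_CUBIC)
c[:,240:]=cv2.resize(s[160:240,275:355],(560,560),interpolation=cv2.INTER_CUBIC)
cv2.imwrite("pics/g4.png",c)
E
```

```text
t 7.9833 pt rel J (mm, sec axes) [ -6.2   1.5 120.5] force sec [ 0.9 -0.7  1.1] torque sec [-0.08  0.2  -0.02] w 0.0485 0.0
 tool x,z in sec [ 0.995 -0.002 -0.096] [-0.096 -0.005 -0.995] q [ 0.22 -0.26  1.67  0.24  1.38  0.97]
```

View pics/g4.png

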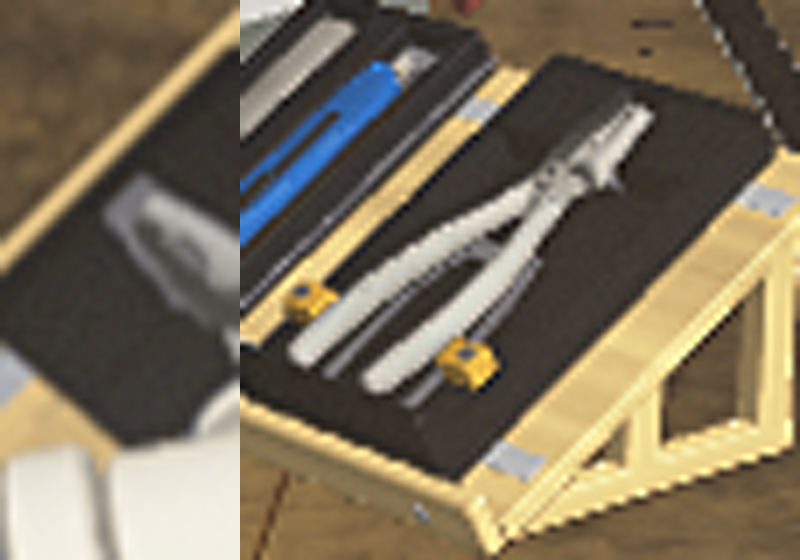

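The side view shows the pliers in the cutout with the jaws down and handles on the balls, next to the brass at (285,203) and (307,212). Next I'll press the handles.

Emit:
servo_tool([
  [[-2.6, -3.3, -23.2], [0.81, -0.75, 0]],
  [[-2.6, -3.3, -23.2], [0.81, -0.75, 0]],
  [[-2.6, -3.3, -23.2], [0.81, -0.75, 0]],
  [[-2.6, -3.3, -23.2], [0.81, -0.75, 0]],
  [[-2.6, -3.3, -23.2], [0.81, -0.75, 0]],
  [[0, 0, 0], [0, 0, 0]],
  [[0, 0, 0], [0, 0, 0]],
], hand=0.45)

```text
time: 8.67
ee_pos: [0.4864, 0.1729, 0.2344]
orientation: [-0.103, 0.887, 0.387, 0.23]
ft_force: [0.0, -0.5, 0.1]
grip_width: 0.0396
grasp_force: 0.0
```

```bash
python3 -c "
from h import *; status()"
```

```text
t 8.6667 pt rel J (mm, sec axes) [-71.7   2.   20.7] force sec [-0.3 -0.4  0.2] torque sec [-0.04  0.18 -0.  ] w 0.0396 0.0
 tool x,z in sec [ 1.    -0.005 -0.013] [-0.013  0.003 -1.   ] q [ 0.18 -0.29  1.93  0.34  1.11  0.84]
```

Emit:
servo_tool([
  [[5, 2.4, 3], [0, 0, 0]],
  [[0.7, 0.7, -1.7], [0, 0, 0]],
  [[0.7, 0.7, -1.7], [0, 0, 0]],
  [[0.7, 0.7, -1.7], [0, 0, 0]],
  [[0, 0, 0], [0, 0, 0]],
])

```text
time: 9.08
ee_pos: [0.4945, 0.1777, 0.2353]
orientation: [-0.103, 0.886, 0.387, 0.233]
ft_force: [0.2, -1.0, -0.4]
grip_width: 0.0397
grasp_force: 0.0
```

```bash
python3 -c "
from h import *; status()"
```

```text
t 9.0833 pt rel J (mm, sec axes) [-62.5  -1.1  17. ] force sec [-0.7 -0.8 -0.1] torque sec [0.01 0.19 0.  ] w 0.0397 0.0
 tool x,z in sec [ 1.    -0.003 -0.008] [-0.008  0.001 -1.   ] q [ 0.19 -0.27  1.91  0.34  1.1   0.84]
```

Not in contact yet; continue down.

Emit:
servo_tool([
  [[-0.6, 1.0, -2.2], [0, 0, 0]],
  [[0.7, 0.7, -1.7], [0, 0, 0]],
  [[0.7, 0.7, -1.7], [0, 0, 0]],
  [[0, 0, 0], [0, 0, 0]],
])

```text
time: 9.42
ee_pos: [0.4951, 0.18, 0.2293]
orientation: [-0.103, 0.886, 0.387, 0.233]
ft_force: [0.4, -0.5, 0.2]
grip_width: 0.0392
grasp_force: 0.0
```

```bash
python3 -c "
from h import *; status()"
```

```text
t 9.4167 pt rel J (mm, sec axes) [-63.8  -0.   10.8] force sec [-0.  -0.6  0.3] torque sec [-0.04  0.19  0.06] w 0.0392 0.0
 tool x,z in sec [ 1.    -0.003 -0.008] [-0.008  0.001 -1.   ] q [ 0.19 -0.26  1.91  0.34  1.09  0.84]
```

Emit:
servo_tool([
  [[0.7, 0.7, -1.7], [0, 0, 0]],
  [[0.7, 0.7, -1.7], [0, 0, 0]],
  [[0, 0, 0], [0, 0, 0]],
])

```text
time: 9.67
ee_pos: [0.4964, 0.18, 0.2291]
orientation: [-0.101, 0.886, 0.388, 0.233]
ft_force: [-18.1, -16.4, 19.4]
grip_width: 0.0396
grasp_force: 13.7
```

```bash
python3 -c "
from h import *; status()"
```

```text
t 9.6667 pt rel J (mm, sec axes) [-63.3  -1.4  10.1] force sec [-11.4   2.2  28.9] torque sec [ 0.33  2.42 -0.02] w 0.0396 13.7
 tool x,z in sec [ 1.    -0.001 -0.01 ] [-0.01  -0.002 -1.   ] q [ 0.19 -0.25  1.91  0.33  1.08  0.84]
```

Emit:
servo_tool([
  [[-2, -2, 4.5], [0, 0, 0]],
  [[-7, -7, 16], [0, 0, 0]],
  [[-10, -10, 24], [0, 0, 0]],
  [[-10, -10, 24], [0, 0, 0]],
  [[-5, -5, 12], [0, 0, 0]],
  [[0, 0, 0], [0, 0, 0]],
])

```text
time: 10.17
ee_pos: [0.4625, 0.1467, 0.311]
orientation: [-0.102, 0.886, 0.387, 0.236]
ft_force: [0.6, -0.6, 0.4]
grip_width: 0.0396
grasp_force: 0.0
```

```bash
python3 - <<'E'
from h import *; status()
from cell import eyes
s=eyes.grab_frame("side")["pixels"]; cv2.imwrite("pics/s5.png",s)
o=cv2.imread("pics/s4.png")
for im in(o,s):
    h=cv2.cvtColor(im,cv2.COLOR_BGR2HSV); m=((h[...,1]<60)&(h[...,2]>85))
    for v in range(172,220,1): print(v,"".join(".#"[int(q)] for q in m[v,278:338]))
    print()
E
```

```text
t 10.1667 pt rel J (mm, sec axes) [-62.2   0.6 104.8] force sec [ 0.2 -0.8  0.3] torque sec [-0.07  0.19  0.03] w 0.0396 0.0
 tool x,z in sec [ 1.    -0.002 -0.003] [-0.003 -0.004 -1.   ] q [ 0.13 -0.42  1.89  0.34  1.27  0.84]
172 #####...............#.......##..............................
173 ####.......................##.#.............................
174 ###.......................##.####...................#.......
175 ##.......................##.######.................####.....
176 #.......................##..#####.................######....
177 .......................##......#.................#######....
178 ......................##.......................########.....
179 .....................##.......................########......
180 ....................##.......................########.......
181 ...................##.....................#.#########.......
182 ..................##.....................###########........
183 ................###.....................###########.........
184 ................##.....................##.###.#####.........
185 ...............##......
[... 4668 characters left out ...]
#####...........#.................................
210 .........#####...........#....#.............................
211 ........#####...........#...................................
212 .......#####...........###..................................
213 .........##...........####..................................
214 .....................#####..................................
215 ....................######..................................
216 ...................######...................................
217 ...................#####....................................
218 ......................#.....................................
219 ............................................................
```

```bash
python3 - <<'E'
from h import *
F,J=secframe(); n=F.apply([0,0,1])
def loc(nm,pts,z): return (F.inv().apply(onplane(nm,pts,J+n*z,n)-J)*1e3).round(1)
for z in(0,.003,.012): print(z,loc("side",[(286.5,213),(298.5,217.7),(331,174)],z))
# handle visible top edges: left handle lateral edges at row 200, right at row 200
print(loc("side",[(296.5,200),(303,200),(311.5,200),(317,200)],0))
c=cv2.imread("pics/s5.png")[165:225,275:345]
cv2.imwrite("pics/g5.png",cv2.resize(c,(700,600),interpolation=cv2.INTER_CUBIC))
E
```

```text
0 [[-108.5   23.9   -0. ]
 [-108.4  -24.1   -0. ]
 [  61.9    8.2   -0. ]]
0.003 [[-110.4   20.3    3. ]
 [-110.3  -27.5    3. ]
 [  59.5    4.6    3. ]]
0.012 [[-115.9    9.5   12. ]
 [-115.9  -37.8   12. ]
 [  52.2   -6.    12. ]]
[[-58.3  33.1   0. ]
 [-51.1  13.8   0. ]
 [-41.9 -11.    0. ]
 [-36.  -26.8   0. ]]
```

View pics/g5.png

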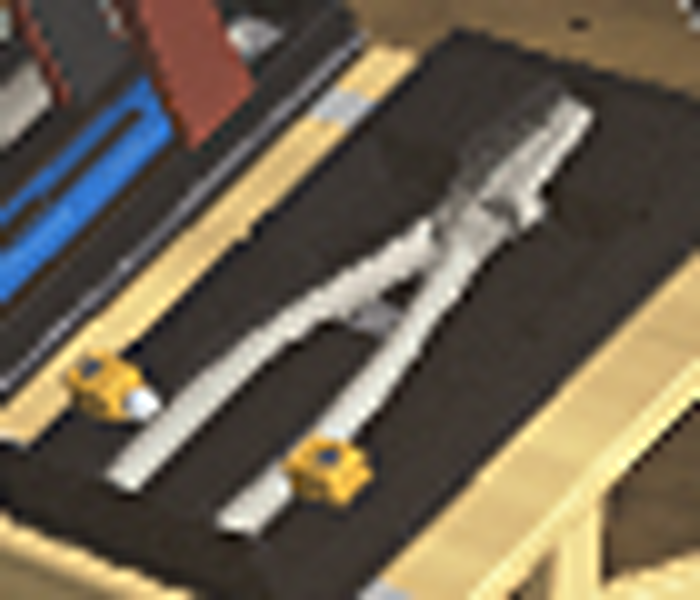

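The handles lie under both balls, with the left ball visible over the handle at (289,205) and the right brass at (307,212) overlapping its handle. I'll press lightly on the joint to be sure the head is home.

Emit:
servo_tool([
  [[16, 17.7, -10], [0, 0, 0]],
  [[16, 17.7, -10], [0, 0, 0]],
  [[16, 17.7, -10], [0, 0, 0]],
  [[16, 17.7, -10], [0, 0, 0]],
  [[0, 0, 0], [0, 0, 0]],
  [[0, 0, 0], [0, 0, 0]],
  [[0, 0, 0], [0, 0, 0]],
], hand=0.0)

```text
time: 10.8
ee_pos: [0.5262, 0.2182, 0.2652]
orientation: [-0.103, 0.886, 0.387, 0.232]
ft_force: [-0.1, -0.4, 0.2]
grip_width: 0.0003
grasp_force: 0.0
```

```bash
python3 -c "
from h import *; status()"
```

```text
t 10.8 pt rel J (mm, sec axes) [-3.6  3.2 17.3] force sec [-0.2 -0.2  0.4] torque sec [-0.08  0.2   0.08] w 0.0003 0.0
 tool x,z in sec [ 1.    -0.003 -0.011] [-0.011  0.002 -1.   ] q [ 0.25 -0.16  1.76  0.3   1.12  0.93]
```

Emit:
servo_tool([
  [[2.2, -0.7, -1.7], [0, 0, 0]],
  [[0.7, 0.7, -1.7], [0, 0, 0]],
  [[0.7, 0.7, -1.7], [0, 0, 0]],
  [[0.7, 0.7, -1.7], [0, 0, 0]],
  [[0, 0, 0], [0, 0, 0]],
])

```text
time: 11.22
ee_pos: [0.5307, 0.2193, 0.2598]
orientation: [-0.103, 0.886, 0.387, 0.233]
ft_force: [0.7, -0.0, 1.0]
grip_width: 0.0003
grasp_force: 0.0
```

```bash
python3 -c "
from h import *; status()"
```

```text
t 11.2167 pt rel J (mm, sec axes) [-2.6  0.3 10.7] force sec [ 0.9 -0.5  0.7] torque sec [-0.09  0.2  -0.02] w 0.0003 0.0
 tool x,z in sec [ 1.    -0.003 -0.008] [-0.008  0.    -1.   ] q [ 0.25 -0.15  1.76  0.3   1.1   0.92]
```

Emit:
servo_tool([
  [[0.7, 0.7, -1.7], [0, 0, 0]],
  [[0.5, 0.5, -1.2], [0, 0, 0]],
  [[0, 0, 0], [0, 0, 0]],
])

```text
time: 11.47
ee_pos: [0.5317, 0.2202, 0.2589]
orientation: [-0.102, 0.886, 0.387, 0.233]
ft_force: [-9.8, -8.2, 9.8]
grip_width: 0.0005
grasp_force: 7.4
```

```bash
python3 -c "
from h import *; status()"
```

```text
t 11.4667 pt rel J (mm, sec axes) [-2.   0.1  9.2] force sec [-6.   1.7 14.8] torque sec [ 0.34  1.33 -0.02] w 0.0005 7.4
 tool x,z in sec [ 1.    -0.002 -0.009] [-0.009 -0.    -1.   ] q [ 0.26 -0.14  1.76  0.3   1.1   0.92]
```

Emit:
servo_tool([
  [[-3, -3, 8], [0, 0, 0]],
  [[-9, -9.5, 22], [0, 0, 0]],
  [[-9, -9.5, 22], [0, 0, 0]],
  [[14.8, -24.7, -4.8], [0, 0, 0]],
  [[14.8, -24.7, -4.8], [0, 0, 0]],
  [[14.8, -24.7, -4.8], [0, 0, 0]],
  [[0, 0, 0], [0, 0, 0]],
  [[0, 0, 0], [0, 0, 0]],
])

```text
time: 12.13
ee_pos: [0.5557, 0.1234, 0.2942]
orientation: [-0.103, 0.887, 0.386, 0.233]
ft_force: [-0.2, 0.8, -0.6]
grip_width: 0.0005
grasp_force: 0.0
```

```bash
python3 -c "
from h import *; status()"
```

```text
t 12.1333 pt rel J (mm, sec axes) [-31.8 -83.1  67.3] force sec [ 0.1  0.7 -0.7] torque sec [-0.03  0.23  0.05] w 0.0005 0.0
 tool x,z in sec [ 1.    -0.006 -0.009] [-0.009 -0.    -1.   ] q [ 0.06 -0.16  1.71  0.37  1.23  0.75]
```

Emit:
servo_tool([
  [[6.8, 7.4, -17.3], [0, 0, 0]],
  [[6.8, 7.4, -17.3], [0, 0, 0]],
  [[5.4, 5.9, -13.9], [0, 0, 0]],
  [[2.7, 2.9, -6.9], [0, 0, 0]],
  [[2, 2.2, -5.2], [0, 0, 0]],
  [[0, 0, 0], [0, 0, 0]],
])

```text
time: 12.63
ee_pos: [0.5787, 0.1513, 0.2332]
orientation: [-0.103, 0.886, 0.387, 0.232]
ft_force: [-0.4, -0.6, 0.4]
grip_width: 0.0005
grasp_force: 0.0
```

```bash
python3 -c "
from h import *; status()"
```

```text
t 12.6333 pt rel J (mm, sec axes) [-31.1 -80.7  -3.6] force sec [-0.4 -0.1  0.7] torque sec [-0.05  0.23  0.06] w 0.0005 0.0
 tool x,z in sec [ 1.    -0.002 -0.009] [-0.009  0.002 -1.   ] q [ 0.11 -0.04  1.71  0.37  1.1   0.75]
```

Emit:
servo_tool([
  [[-3.7, 3.4, 0], [0, 0, 0]],
  [[-3.7, 3.4, 0], [0, 0, 0]],
  [[-3.7, 3.4, 0], [0, 0, 0]],
  [[-3.7, 3.4, 0], [0, 0, 0]],
  [[-3.7, 3.4, 0], [0, 0, 0]],
  [[-3.7, 3.4, 0], [0, 0, 0]],
  [[-3.7, 3.4, 0], [0, 0, 0]],
  [[-3.7, 3.4, 0], [0, 0, 0]],
])

```text
time: 13.3
ee_pos: [0.5493, 0.1778, 0.2348]
orientation: [-0.103, 0.886, 0.387, 0.234]
ft_force: [2.3, -2.7, 2.2]
grip_width: 0.0002
grasp_force: 1.7
```

```bash
python3 -c "
from h import *; status()"
```

```text
t 13.3 pt rel J (mm, sec axes) [-30.4 -41.7  -2. ] force sec [ 0.7 -3.5  2.1] torque sec [-0.63  0.13  0.07] w 0.0002 1.7
 tool x,z in sec [ 1.    -0.003 -0.007] [-0.007 -0.001 -1.   ] q [ 0.17 -0.11  1.77  0.35  1.08  0.81]
```

Emit:
servo_tool([
  [[-3, 2.7, -0.8], [0, 0, 0]],
  [[-2.6, 2.4, 0], [0, 0, 0]],
  [[-2.2, 2, 0], [0, 0, 0]],
  [[-1.5, 1.4, 0], [0, 0, 0]],
  [[-1.1, 1, 0], [0, 0, 0]],
  [[0, 0, 0], [0, 0, 0]],
])

```text
time: 13.8
ee_pos: [0.5388, 0.1874, 0.233]
orientation: [-0.103, 0.886, 0.387, 0.233]
ft_force: [1.9, -0.5, 1.5]
grip_width: 0.0005
grasp_force: 0.8
```

```bash
python3 -c "
from h import *; status()"
```

```text
t 13.8 pt rel J (mm, sec axes) [-31.6 -27.1  -3.5] force sec [ 1.5 -1.8  0.8] torque sec [-0.26  0.02  0.05] w 0.0005 0.8
 tool x,z in sec [ 1.    -0.003 -0.009] [-0.009  0.001 -1.   ] q [ 0.19 -0.13  1.79  0.34  1.08  0.83]
```

Not butted yet (low force); continue gently.

Emit:
servo_tool([
  [[-1.5, 1.4, 0], [0, 0, 0]],
  [[-1.1, 1, 0], [0, 0, 0]],
  [[-1.1, 1, 0], [0, 0, 0]],
  [[0, 0, 0], [0, 0, 0]],
])

```text
time: 14.13
ee_pos: [0.5351, 0.1906, 0.233]
orientation: [-0.103, 0.886, 0.387, 0.233]
ft_force: [1.2, -1.1, 1.3]
grip_width: 0.0003
grasp_force: 1.0
```

```bash
python3 -c "
from h import *; status()"
```

```text
t 14.1333 pt rel J (mm, sec axes) [-31.7 -22.2  -3.5] force sec [ 0.7 -1.7  1.1] torque sec [-0.38  0.06  0.01] w 0.0003 1.0
 tool x,z in sec [ 1.    -0.003 -0.009] [-0.009  0.001 -1.   ] q [ 0.2  -0.14  1.8   0.34  1.08  0.84]
```

Emit:
servo_tool([
  [[-1.5, 1.4, 0], [0, 0, 0]],
  [[-1.1, 1, 0], [0, 0, 0]],
  [[-1.1, 1, 0], [0, 0, 0]],
  [[0, 0, 0], [0, 0, 0]],
])

```text
time: 14.47
ee_pos: [0.5332, 0.1921, 0.2331]
orientation: [-0.1, 0.886, 0.386, 0.235]
ft_force: [15.5, -6.0, -5.8]
grip_width: 0.0005
grasp_force: 8.0
```

```bash
python3 - <<'E'
from h import *; status()
from cell import eyes
s=eyes.grab_frame("side")["pixels"];cv2.imwrite("pics/s6.png",s)
h=cv2.cvtColor(s,cv2.COLOR_BGR2HSV); w=(h[...,0]>12)&(h[...,0]<30)&(h[...,1]>60)&(h[...,2]>130)
for v in range(176,206,2): print(v,"".join(".#"[int(q)] for q in w[v,265:345]))
E
```

```text
t 14.4667 pt rel J (mm, sec axes) [-31.6 -21.3  -3.4] force sec [  2.3 -15.5  -8.1] torque sec [-2.89 -0.11  0.03] w 0.0005 8.0
 tool x,z in sec [ 1.    -0.003 -0.007] [-0.007 -0.007 -1.   ] q [ 0.2  -0.15  1.81  0.33  1.07  0.85]
176 ................................................................................
178 ...........................................................................####.
180 ........................................##.#.............................#######
182 ####....................................#...............................########
184 #####.....................................#...................................##
186 ###................................................................#####........
188 #................................................................##############.
190 ...............................................................#################
192 .............................................................###################
194 ...........................................................#####################
196 .........#................................................######################
198 ......#######.............................................######################
200 .........###............................................########################
202 ..........##..........................................##########################
204 .............................##..................##############################.
```

Force rose to 15 N at the stop, and no wood shows between the sections, so they're butted. Backing off.

Emit:
servo_tool([
  [[4, -3.7, 0], [0, 0, 0]],
  [[8, -7.4, 0], [0, 0, 0]],
  [[12, -11, 0], [0, 0, 0]],
  [[-8, -8, 22], [0, 0, 0]],
  [[-10, -10, 30], [0, 0, 0]],
  [[-5, -20, 35], [0, 0, 0]],
  [[0, -35, 20], [0, 0, 0]],
  [[0, -35, 0], [0, 0, 0]],
])

```text
time: 15.18
ee_pos: [0.5327, 0.0636, 0.3469]
orientation: [-0.102, 0.884, 0.389, 0.237]
ft_force: [0.8, -0.5, 0.9]
grip_width: 0.0005
grasp_force: 0.0
```

Emit:
servo_tool([
  [[0, -38, 0], [0, 0, 0]],
  [[0, -38, 0], [0, 0, 0]],
  [[0, -38, 0], [0, 0, 0]],
  [[0, -38, 0], [0, 0, 0]],
  [[0, -38, 0], [0, 0, 0]],
  [[0, 0, 0], [0, 0, 0]],
  [[0, 0, 0], [0, 0, 0]],
])

```text
time: 15.77
ee_pos: [0.5326, -0.1281, 0.3395]
orientation: [-0.104, 0.887, 0.385, 0.233]
ft_force: [0.4, -0.2, 0.3]
grip_width: 0.0005
grasp_force: 0.0
```

```bash
python3 - <<'E'
from h import *; status()
from cell import eyes
for nm,(x0,x1,y0,y1) in(("side",(262,335,168,216)),("top",(130,226,200,305))):
    s=eyes.grab_frame(nm)["pixels"];cv2.imwrite(f"pics/{nm}7.png",s)
    h=cv2.cvtColor(s,cv2.COLOR_BGR2HSV); w=(h[...,0]>12)&(h[...,0]<30)&(h[...,1]>60)&(h[...,2]>130); m=((h[...,1]<60)&(h[...,2]>85))
    for v in range(y0,y1,2 if nm=="top" else 1): print(v,"".join("w" if w[v,u] else ".#"[int(m[v,u])] for u in range(x0,x1)))
E
```

```text
t 15.7667 pt rel J (mm, sec axes) [-182.8 -236.3  206.7] force sec [ 0.3 -0.4  0.2] torque sec [-0.05  0.21  0.02] w 0.0005 0.0
 tool x,z in sec [ 1.    -0.007 -0.008] [-0.008  0.001 -1.   ] q [-0.44 -0.14  1.62  0.49  1.51  0.32]
168 ..#####.....................................#............................
169 .#########.............................................................ww
170 ##########....................ww......................................www
171 ##########...................wwwww.......................................
172 #########....................ww#ww.......................................
173 ########...........w........ww.####......................................
174 #######.....................ww....####...................................
175 ######.....####.............ww.....######................................
176 #####.....#######............ww.......####...............................
177 ####.....#######.............wwww........#...............................
178 #.#.....#######..........................................................
179 .......
[... 7527 characters left out ...]
####...............................###.......www#.ww........###......wwwwwwwwwwwwwwwwww.......
294 ########...............#................##.......www.................wwwwwwwwwwwwwwwwwww......ww
296 ###########..............#.................##......................wwwwwwwwwwwwwwwwwwwww..wwwwww
298 #############...............#.................#...................wwwwwwwwwwwwwwwwwwwwww..wwwwww
300 ################..............##...............###..............wwwwwwwwwwwwwwwwwwwwwwwwwwwwwwww
302 ##########wwwwww##...............##.............####..........wwwwwwwwwwwwwwwwwwwwwwwwwwwwwwwwww
304 .#######wwwwwwwwwww##..............###..........####........wwwwwwwwwwwwwwwwwwwwwwwwwwwwwwwwwwww
```

```bash
python3 -c "
from cell import job; print(job.hand_in())"
```

```text
the job is handed in; nothing more can be done
None
```

I put the pliers in their cutout head up the slope, pressed both handles under the ball catches, pushed the section along until it butted its neighbour, and handed the job in after about 16 s of robot time; the hand-in returned no verdict. The final pictures showed the pliers down and no gap, and I never touched the mug, spool or tape measure.

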